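# Release a refill spool from the two-key dispenser

### The arm

A 7-joint arm with a two-finger parallel gripper is mounted at the origin on the work surface. World frame = base frame: x ahead of the robot, y to its left, z up, the work surface at z = 0. Lengths are in m, angles in rad, forces in N, time in s.
With the tool pointing down it reaches from about 0.425 to 0.95 m from the base axis. Payload 16.7 kg.
Tool frame: the origin (TCP) lies midway between the tips of the shut fingers; the grasp point (between the pads) lies 19 mm behind it (arm.grip_point_offset is the distance from the TCP to the grasp point, in m); z points along the fingers, y is the direction in which the jaws open and shut (so a half turn about z gives the same grasp; the last joint's range is limited). The gripper opens to 94 mm and grips with 3 to 60 N. Pads are 16 mm wide; open, the fingers measure 119 mm over their backs; the gripper's body (75 mm by 177 mm) begins 78 mm behind the grasp point.
Start: joints at [-1.333, 0.426, 0.074, 1.606, -0.034, 1.111, -0.067], TCP at [0.255, 0.625, 0.205] pointing down, gripper open.
Joint ranges: [-2.85, 2.85], [-0.5, 2.14], [-1.23, 1.37], [0.21, 2.46], [-1.02, 4.16], [0.16, 2.05], [-2.73, 2.73]. Speed limits (rad/s): [1.89, 1.89, 2.39, 2.39, 3.01, 3.01, 3.01].

### API

Orientations are given as a unit quaternion [x, y, z, w].
In Python, from station import arm gives the robot as it stands. The module is installed in compiled form; this text tells all that it offers.
- The arm moves only by the tool servo_tool, never from a script. Its argument "deltas" is a list of rows, each an object of numbers: "fingers": the closure, from 0 (fully open) to 1 (shut); "dx", "dy", "dz": the shift along the tool's x, y, z in m; "ax", "ay", "az": the turn, a rotation vector about the tool's x, y, z in rad. In form: [{"fingers": .., "dx": .., "dy": .., "dz": .., "ax": .., "ay": .., "az": ..}, ...]. A call has 1 to 20 rows; each row shifts and turns the commanded pose from where the row before left it, along the tool's axes as they then stand; what a row does not reach is not made up. A row lasts 1/8 s, in which the tool goes at most 62.5 mm and 10.7 degrees, less where a joint would pass 70% of its speed; a pose out of reach is approached as far as the arm can. A call is refused whole if a number of a shift passes 0.0625 or a number of a turn 0.188, either way. A call with a gripper value outside its range is refused whole. The fingers move at their own pace and stop on an object; "force" is the grip in N (left out, the last holds). Time passes only in rows, so rows that do not move let the fingers close. It gives the time, the measured TCP pose, the force and the opening at its end, in the units of the state.
- arm.get_obs(): the state, without advancing time (a new reading comes with each control period).
- arm.snapshot(name): name is "side" or "top"; returns the picture (384x512x3 uint8, red, green, blue); there is no depth.
- arm.camera_model(name): a dict with "intrinsics" (3x3 intrinsics, pixels), "xyz" and "orientation" of the camera in the world. Camera axes: x right, y up, looking along -z (the intrinsics and any distortion apply to the point x, -y, -z); pixel columns grow to the right and rows downward; lengths in m; the calibration is good to about 2 mm. A picture is of the moment at which its call begins. camera_model takes no time and is no camera call.
- arm.close_job(): hands the job in, once; it reports no verdict.
Trained networks look in the newest picture that a camera, given by its name, has taken for a name from the list of things; names that differ only in an ending like _2 or _b are one class to them, and where a whole thing is asked for, a point or a joint stands for the part that bears it (a point fixed in the world has none). Each returns a list of dicts, best first, with "score" (0 to 1); they miss things now and then, are a little off and sometimes report something else, mostly with a low value. They report only what shows in the picture. A call takes as long as a camera call.
- arm.find_in(camera, thing): "uv" ([column, row] in pixels, amid what is visible of it).
- arm.masks_of(camera, thing): "region" (384x512 bool, what is visible of it) and "uv" ([column, row] in pixels, amid what is visible of it).
- arm.place_of(camera, thing): "uv" ([column, row] in pixels: a listed point, or the origin of a listed thing).
The state is a dict: "time_s": time; "qpos": joint angles; "qd": joint speeds; "joint_efforts": joint torques, N m; "eef_pos": TCP position; "orientation": TCP orientation; "wrist_force": force on the tool from outside, world axes, zero at the start; "moment": the same for the moment, N m; "finger_gap": opening from 0.0 (shut) to 1.0 (fully open).
Only numpy, scipy, OpenCV 4.12 (cv2) and the standard library are available. Lean on these libraries where they do the work, as an engineer would, in place of code of your own. Each camera call takes 0.05 s, during which the arm holds its last target.

### The job

Release the refill spool from the dispenser without touching the spool: with the fingertips, press the dispenser's two keys fully down, both together, and keep both down until the spool has rolled to the foot of the chute and come to rest there. Then let both keys come back up and move clear. Leave the pen, coil, jar and eraser where they lie.

Things in the scene. Friction and masses are not known exactly. Their poses are not given: they have to be found in the camera images.
- dispenser: White plastic dispenser, fixed. Origin on the table surface midway between the two keys; x runs from the keys to the foot of the chute, y to its left, z up. At x -40 to 60 mm a key console, 130 mm wide, 56 mm high, the keys on top; at x 58 to 66 mm a back plate 95 mm high and 64 mm wide; then an open chute sloping 10 degrees down to an end stop at x = 268 mm, 60 mm high.
- pins (a point): Midway between the tops of two steel pins that stand 8 mm above the chute floor at dispenser x = 135, y = +18.5 and -18.5 mm, under the rims of the spool, and hold the spool back. Each pin is rigidly joined to the key on its side and sinks with it; the point itself is fixed. Either pin alone holds the spool: only both keys down together let it roll.
- spool: Loose filament spool, black rims, white core, 60 mm in diameter, 44 mm wide, about 0.12 kg, standing on its rims in the chute with its axle across. Origin at its centre; it turns as it rolls. It starts against the pins, centre at about x = 115, z = 77 mm in the dispenser's frame, its top 107 mm above the table.
- key_left_top (a point): Centre of the top face of the left key: a flat grey plastic cap 30 mm (along the dispenser's x) by 32 mm (y) at dispenser x = 0, y = +35 mm. 74 mm above the table when up, 62 mm when fully down, where it is still 6 mm proud of the console.
- key_right_top (a point): Centre of the top face of the right key, the same as the left one, at dispenser x = 0, y = -35 mm: the keys' centres are 70 mm apart and the clear gap between the caps is 38 mm.
- key_left (a joint): Travel of the left key in m: 0 up, 0.012 fully down against a hard stop. Sprung: 2 N starts it, 6 N holds it fully down (12 N for the pair); it springs back up when let go.
- key_right (a joint): Travel of the right key in m, the same as the left one.
- chute_foot (a point): Where the spool's centre comes to rest against the end stop, fixed on the dispenser at x = 238, y = 0, z = 55 mm. The chute is 48 mm wide inside and its side walls rise 26 mm above its floor; the floor is 55 mm above the table at the back plate and 19 mm at the end stop.
- pen: Bystander: loose turquoise drawing pen lying on the table, 142 mm long, 28 mm wide, 28 mm high, origin under its middle, length along its x.
- coil: Bystander: loose purple ring of filament lying flat, 100 mm across, 16 mm high, origin at the centre of its underside.
- jar: Bystander: loose closed pale plastic jar, 52 mm in diameter, 65 mm high, origin at the centre of its underside.
- eraser: Bystander: loose dark rubber block 55 x 32 x 18 mm, origin at the centre of its underside.

How it is judged:
On the way:
1. both keys are down together under the fingers while the spool comes to rest at the foot of the chute (value of joint each of key_left, key_right above 0.009 m and contact force between dispenser and the fingers above 4 N and linear speed of spool below 0.03 m/s and x of spool in the frame of dispenser between 0.225 and 0.25 m and y of spool in the frame of dispenser between -0.01 and 0.01 m and z of spool in the frame of dispenser below 0.075 m), for 0.2 s.
At the end, for the whole second after the job is handed in: The spool lies at rest at the foot of the chute (centre 225 to 250 mm along the dispenser's x, within 10 mm of the chute's middle, under 75 mm high), both keys are back up to within 2 mm; before, both were held over 9 mm down by the fingers until it lay at rest there (value of joint each of key_left, key_right below 0.002 m and linear speed of spool below 0.02 m/s and x of spool in the frame of dispenser between 0.225 and 0.25 m and y of spool in the frame of dispenser between -0.01 and 0.01 m and z of spool in the frame of dispenser below 0.075 m); the robot touches nothing.
It fails at once if one key is pressed down alone (over 9 mm while the other is less than 3 mm down) ((value of joint key_left above 0.009 m and value of joint key_right below 0.003 m) or (value of joint key_right above 0.009 m and value of joint key_left below 0.003 m)).
It fails at once if the robot touches the spool (contact force between spool and the fingers above 0.5 N or contact force between spool and the arm above 0.5 N).
It fails at once if the spool is lifted (its centre over 110 mm above the table) (height (world z) of spool above 0.11 m).
It fails at once if the pen, coil, jar or eraser is moved by more than 15 mm (distance of any of pen, coil, jar, eraser from where it was at the start of the episode above 0.015 m).
It also fails if it takes over 29 s, if anything falls off the work surface, if the arm or the gripper's body presses on something with over 40 N, if the wrist force passes 120 N, or if a joint passes its speed limit or range.

## Working session

There is one attempt and no reset: what is moved stays moved. The work goes in short steps, Python scripts to look and compute and a tool call to move; the robot and the scene stay as the last step left them, time stands still between calls to the robot, and variables do not carry over. Pictures are saved under pics/ and viewed, and the job is handed in when it is done.

Besides the shell and the picture viewer there is one more tool, called after "Request:" as name(argument=value, ...) on one line, values as JSON. servo_tool: Moves the arm, as the interface text tells. Its arguments: {"type":"object","properties":{"deltas":{"type":"array","items":{"type":"object","properties":{"fingers":{"type":"number"},"dx":{"type":"number"},"dy":{"type":"number"},"dz":{"type":"number"},"ax":{"type":"number"},"ay":{"type":"number"},"az":{"type":"number"}}}},"force":{"type":"number"}},"required":["deltas"]}

```bash
mkdir -p pics; cat > h.py <<'E'
import numpy as np, cv2
from station import arm
from scipy.spatial.transform import Rotation as R
def ray(cam,uv):
    m=arm.camera_model(cam);K=np.array(m["intrinsics"]);p=np.linalg.inv(K)@[uv[0],uv[1],1]
    d=R.from_quat(m["orientation"]).as_matrix()@np.array([p[0],-p[1],-p[2]])
    return np.array(m["xyz"]),d/np.linalg.norm(d)
def proj(cam,X):
    m=arm.camera_model(cam);K=np.array(m["intrinsics"])
    p=R.from_quat(m["orientation"]).as_matrix().T@(np.array(X)-m["xyz"])
    q=K@[p[0],-p[1],-p[2]];return q[:2]/q[2]
def tri(a,b):
    (o1,d1),(o2,d2)=a,b
    s=np.linalg.lstsq(np.c_[d1,-d2],o2-o1,rcond=None)[0]
    p,q=o1+s[0]*d1,o2+s[1]*d2
    return (p+q)/2,np.linalg.norm(p-q)
def onz(r,z): return r[0]+r[1]*(z-r[0][2])/r[1][2]
E
python3 - <<'E'
from h import *
for c in ("side","top"):
    im=arm.snapshot(c);cv2.imwrite(f"pics/{c}0.png",im[:,:,::-1])
    m=arm.camera_model(c);print(c,m)
zs=dict(key_left_top=.074,key_right_top=.074,chute_foot=.055,pins=None,spool=.077,pen=0,coil=0,jar=0,eraser=0,dispenser=0)
for t in zs:
    r={}
    for c in ("side","top"):
        try:l=arm.place_of(c,t)
        except Exception as e: print(t,c,e);continue
        for k in l[:2]:
            rr=ray(c,k["uv"]);print(t,c,np.round(k["uv"],1),round(k["score"],2),np.round(onz(rr,zs[t]),4) if zs[t] is not None else "")
        if l:r[c]=ray(c,l[0]["uv"])
    if len(r)==2:
        p,g=tri(r["side"],r["top"]);print("   tri",np.round(p,4),round(g,4))
print(arm.get_obs())
E
```

```text
side {'intrinsics': array([[498.3727698 ,   0.        , 259.17006609],
       [  0.        , 498.3727698 , 192.31024782],
       [  0.        ,   0.        ,   1.        ]]), 'xyz': array([ 0.53836728, -0.83850961,  0.66741237]), 'orientation': array([ 0.47434844, -0.01775286, -0.04693165,  0.87890603])}
top {'intrinsics': array([[431.83208503,   0.        , 254.29264306],
       [  0.        , 431.83208503, 191.1481512 ],
       [  0.        ,   0.        ,   1.        ]]), 'xyz': array([0.48082778, 0.04907747, 0.84471445]), 'orientation': array([-0.0527155 ,  0.04536535,  0.70882332, -0.70194911])}
key_left_top side [184.7 228.9] 0.8 [ 0.4626 -0.0518  0.074 ]
key_left_top top [319.6 259.7] 0.63 [ 0.4655 -0.0572  0.074 ]
   tri [ 0.4643 -0.0568  0.0778] 0.0025
key_right_top side [189.4 252.5] 0.5 [ 0.4729 -0.1245  0.074 ]
key_right_top top [356.3 254.9] 0.61 [ 0.4733 -0.122   0.074 ]
   tri [ 0.473  -0.1224  0.0723] 0.0005
chute_foot side [305.6 224.7] 0.86 [ 0.7046 -0.0413  0.055 ]
chute_foot top [305.4 133.2] 0.59 [ 0.7002 -0.0402  0.055 ]
   tri [ 0.7027 -0.0404  0.0538] 0.0042
p
[... 932 characters left out ...]
rray([-1.33348758,  0.42609592,  0.07391833,  1.60603197, -0.03410321,
        1.11080514, -0.06710658]), 'qd': array([-1.62224162e-06,  9.52634868e-04,  5.89704654e-04,  8.99836544e-04,
        4.54785243e-04, -1.06401868e-04,  1.11787701e-03]), 'joint_efforts': array([-3.40331331e-03, -9.35509801e+01,  3.66256513e+00, -4.54558396e+01,
       -4.89288603e-02,  1.28321201e-02, -3.57920021e-05]), 'eef_pos': array([0.25464085, 0.62506468, 0.20545593]), 'orientation': array([ 1.92241873e-01,  9.81347574e-01, -3.85247811e-05, -1.86181314e-05]), 'wrist_force': array([ 0.34742773, -0.55731666, -0.16663583]), 'moment': array([ 0.03629124,  0.02289264, -0.00805425]), 'finger_gap': 0.997710136802923}
```

View pics/side0.png

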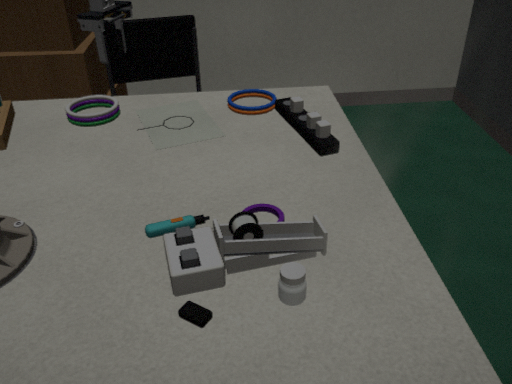

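View pics/top0.png

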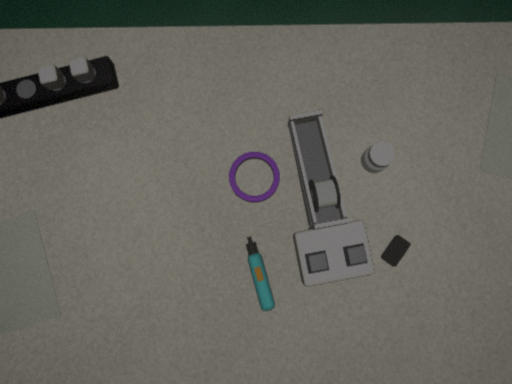

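The pictures show the console below centre, with grey key caps at top-view pixels (318,262) and (356,255). The chute runs away to its foot near (305,120), and the spool sits at the pins near (325,193). In the side view the keys are near (184,236) and (190,258). The jar, eraser, pen and coil are all off the console. Next I'll fit the pose from the masks and the model.

```bash
cat > fit.py <<'E'
from h import *
from scipy.optimize import least_squares
import sys
def D(p,X): 
    c,s=np.cos(p[2]),np.sin(p[2]);X=np.array(X);return np.array([p[0]+c*X[0]-s*X[1],p[1]+s*X[0]+c*X[1],X[2]])
E
python3 - <<'E'
from fit import *
for c,box in (("side",(150,190,340,300)),("top",(280,100,390,300))):
    im=cv2.imread(f"pics/{c}0.png");x0,y0,x1,y1=box
    s=4 if c=="side" else 3
    cv2.imwrite(f"pics/{c}0z.png",cv2.resize(im[y0:y1,x0:x1],None,fx=s,fy=s,interpolation=cv2.INTER_CUBIC))
obs=[("top",(319.6,259.7),(0,.035,.074)),("top",(356.3,254.9),(0,-.035,.074)),("top",(305.4,133.2),(.238,0,.055)),("top",(316.7,185.6),(.135,0,.0505)),
("side",(184.7,233),(0,.035,.074)),("side",(189.4,252.5),(0,-.035,.074)),("side",(305.6,224.7),(.238,0,.055)),("side",(253.9,236.1),(.135,0,.0505))]
f=lambda p:np.concatenate([proj(c,D(p,X))-np.array(u) for c,u,X in obs])
r=least_squares(f,[.47,-.09,.17],loss="soft_l1",f_scale=1.5);p=r.x;print(p,np.degrees(p[2]));print(f(p).reshape(-1,2).round(1))
for c,box in (("side",(150,190,340,300)),("top",(280,100,390,300))):
    im=cv2.imread(f"pics/{c}0.png");x0,y0,x1,y1=box;s=4
    im=cv2.resize(im[y0:y1,x0:x1],None,fx=s,fy=s,interpolation=cv2.INTER_CUBIC)
    if c=="top": im=im[:150*4]if 0 else im
    def L(pts,col):
        q=np.array([[(proj(c,D(p,X))-[x0,y0]+.5)*s] for X in pts]).round().astype(int);cv2.polylines(im,[q],True,col,1)
    for y in(.035,-.035): L([(-.015,y-.016,.074),(.015,y-.016,.074),(.015,y+.016,.074),(-.015,y+.016,.074)],(0,0,255))
    L([(-.04,-.065,.056),(.06,-.065,.056),(.06,.065,.056),(-.04,.065,.056)],(0,255,0))
    L([(.066,-.032,.095),(.066,.032,.095),(.058,.032,.095),(.058,-.032,.095)],(255,0,0))
    if c=="top": im=im[380:]
    cv2.imwrite(f"pics/{c}0o.png",im);print(im.shape)
E
```

```text
[ 0.46816319 -0.08946161  0.2073875 ] 11.882428574809655
[[-1.1  2.6]
 [ 0.9 -1.2]
 [ 0.1 -0.5]
 [ 1.4  0.4]
 [-0.9 -3. ]
 [ 1.3 -0.4]
 [-1.8 -0.1]
 [ 1.6  0.3]]
(440, 760, 3)
(420, 440, 3)
```

View pics/side0o.png

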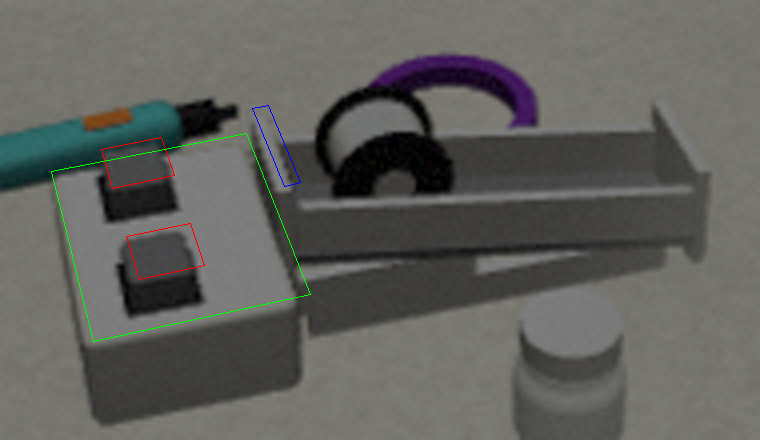

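View pics/top0o.png

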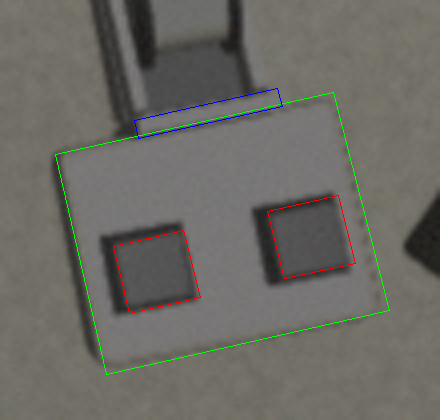

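The 11.9° yaw is a little too large: the overlay corners miss the console's edges. I'll refine it from the caps at a larger zoom.

```bash
python3 - <<'E'
from fit import *
for c,box in (("side",(155,215,235,285)),("top",(288,212,380,290))):
    im=cv2.imread(f"pics/{c}0.png");x0,y0,x1,y1=box;s=8
    z=cv2.resize(im[y0:y1,x0:x1],None,fx=s,fy=s,interpolation=cv2.INTER_CUBIC)
    z=cv2.normalize(z,None,0,255,cv2.NORM_MINMAX)
    for k in range(0,x1-x0,10): cv2.putText(z,str(x0+k),(k*s,10),0,.35,(0,255,255),1);cv2.line(z,(k*s,0),(k*s,z.shape[0]),(0,120,120),1)
    for k in range(0,y1-y0,10): cv2.putText(z,str(y0+k),(0,k*s+10),0,.35,(0,255,255),1);cv2.line(z,(0,k*s),(z.shape[1],k*s),(0,120,120),1)
    cv2.imwrite(f"pics/{c}0g.png",z)
E
```

```text
(no output)
```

View pics/side0g.png

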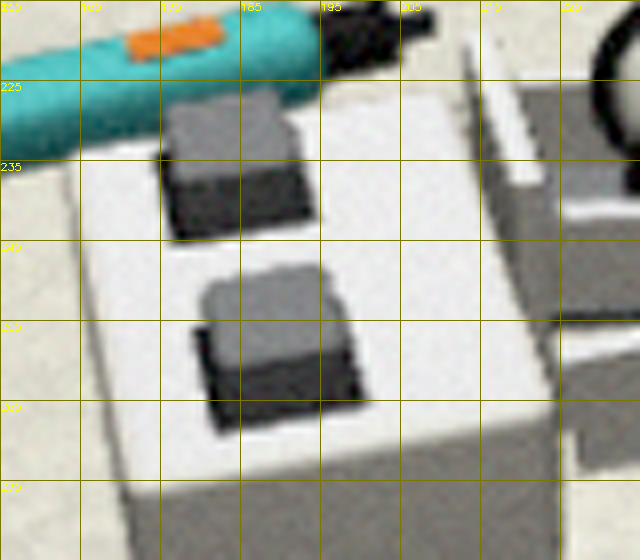

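View pics/top0g.png

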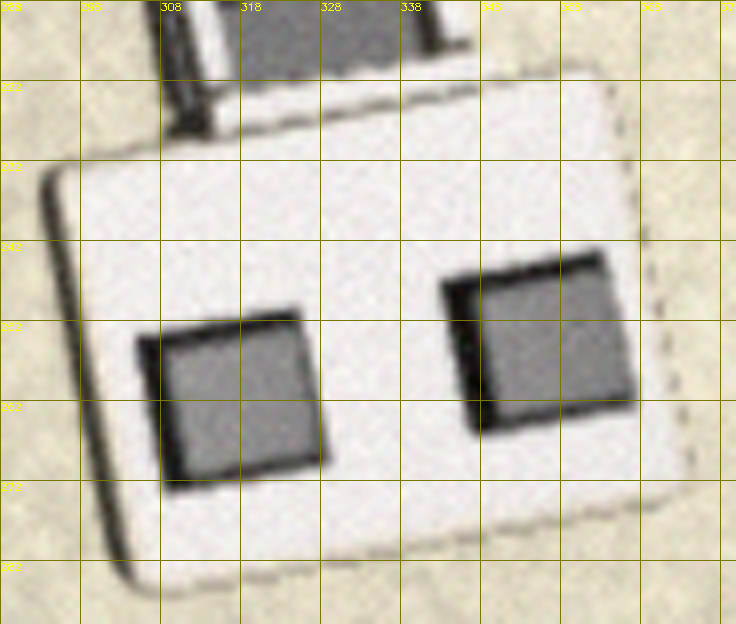

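```bash
python3 - <<'E'
from fit import *
O={"side":(155,215),"top":(288,212)}
cl=[("side",(231,135),(0,.035,.074)),("side",(274,316),(0,-.035,.074)),("side",(125,495),(-.04,-.065,.056)),("side",(553,415),(.06,-.065,.056)),("side",(462,93),(.06,.065,.056)),("side",(68,157),(-.04,.065,.056)),
("top",(244,400),(0,.035,.074)),("top",(556,345),(0,-.035,.074)),("top",(50,165),(.06,.065,.056)),("top",(605,70),(.06,-.065,.056)),("top",(692,495),(-.04,-.065,.056)),("top",(138,594),(-.04,.065,.056))]
obs=[(c,np.array(O[c])+(np.array(u)+.5)/8-.5,X) for c,u,X in cl]
for sel in (("side",),("top",),("side","top")):
    o=[x for x in obs if x[0] in sel]
    f=lambda p:np.concatenate([proj(c,D(p,X))-u for c,u,X in o])
    p=least_squares(f,[.47,-.09,.17],loss="soft_l1").x;print(sel,p.round(4),np.degrees(p[2]).round(2))
print(f(p).reshape(-1,2).round(1))
for i,j in((0,6),(1,7)): 
    print(tri(ray("side",obs[i][1]),ray("top",obs[j][1])), D(p,obs[i][2]))
print("foot",D(p,(.238,0,.055)),"start spool",D(p,(.115,0,.077)))
E
```

```text
('side',) [ 0.4664 -0.0953  0.1546] 8.86
('top',) [ 0.4678 -0.0883  0.1691] 9.69
('side', 'top') [ 0.4669 -0.0896  0.1606] 9.2
[[ 0.6 -1.5]
 [ 0.4 -1.7]
 [ 0.1 -1.9]
 [ 1.3 -2. ]
 [-0.1 -2.8]
 [-0.1 -2.6]
 [ 0.4  0.6]
 [ 0.5  0.6]
 [ 0.8 -0.4]
 [ 1.7 -0.7]
 [ 2.2  1.2]
 [-0.   1.3]]
(array([ 0.46103329, -0.05501117,  0.07044676]), np.float64(0.0023684550899943186)) [ 0.46133831 -0.05509514  0.074     ]
(array([ 0.47257349, -0.12429295,  0.07025949]), np.float64(0.0020956070640209485)) [ 0.47253118 -0.12419448  0.074     ]
foot [ 0.70187253 -0.05158906  0.055     ] start spool [ 0.5804551  -0.07125653  0.077     ]
```

Request:
servo_tool(deltas=[{"fingers": 0.39,"az": -0.137},{"fingers": 0.39,"az": -0.137},{"fingers": 0.39,"az": -0.137},{"fingers": 0.39,"az": -0.137},{"fingers": 0.39,"dx": -0.011,"dy": -0.042},{"fingers": 0.39,"dx": -0.011,"dy": -0.042},{"fingers": 0.39,"dx": -0.011,"dy": -0.042},{"fingers": 0.39,"dx": -0.011,"dy": -0.042},{"fingers": 0.39,"dx": -0.011,"dy": -0.042},{"fingers": 0.39,"dx": -0.011,"dy": -0.042},{"fingers": 0.39,"dx": -0.011,"dy": -0.042},{"fingers": 0.39,"dx": -0.011,"dy": -0.042},{"fingers": 0.39,"dx": -0.011,"dy": -0.042},{"fingers": 0.39,"dx": -0.011,"dy": -0.042},{"fingers": 0.39,"dx": -0.011,"dy": -0.042},{"fingers": 0.39,"dx": -0.011,"dy": -0.042}])

```text
$.deltas[0]: bad value
```

```bash
cat > st.py <<'E'
from fit import *
o=arm.get_obs();M=R.from_quat(o["orientation"]).as_matrix()
t=np.array([.467,-.0895,.1]);print(o["time_s"],o["eef_pos"].round(4),"gap",o["finger_gap"],"F",np.round(o["wrist_force"],2),"M",np.round(o["moment"],2),"q",o["qpos"].round(2))
print("tool delta to z=.1:",(M.T@(t-o["eef_pos"])).round(4),"y ang",np.degrees(np.arctan2(M[1,1],M[0,1])).round(2),"tilt",M[:,2].round(4))
E
python3 st.py
```

```text
1.1 [0.2546 0.6251 0.2055] gap 0.997710136802923 F [ 0.35 -0.56 -0.17] M [ 0.04  0.02 -0.01] q [-1.33  0.43  0.07  1.61 -0.03  1.11 -0.07]
tool delta to z=.1: [-0.4663 -0.5816  0.1055] y ang 67.83 tilt [-1.e-04 -1.e-04 -1.e+00]
```

The call was refused, probably because every row needs all seven numbers.

Request:
servo_tool(deltas=[{"fingers": 0.39,"dx": 0,"dy": 0,"dz": 0,"ax": 0,"ay": 0,"az": -0.137},{"fingers": 0.39,"dx": 0,"dy": 0,"dz": 0,"ax": 0,"ay": 0,"az": -0.137},{"fingers": 0.39,"dx": 0,"dy": 0,"dz": 0,"ax": 0,"ay": 0,"az": -0.137},{"fingers": 0.39,"dx": 0,"dy": 0,"dz": 0,"ax": 0,"ay": 0,"az": -0.137},{"fingers": 0.39,"dx": -0.011,"dy": -0.042,"dz": 0,"ax": 0,"ay": 0,"az": 0},{"fingers": 0.39,"dx": -0.011,"dy": -0.042,"dz": 0,"ax": 0,"ay": 0,"az": 0},{"fingers": 0.39,"dx": -0.011,"dy": -0.042,"dz": 0,"ax": 0,"ay": 0,"az": 0},{"fingers": 0.39,"dx": -0.011,"dy": -0.042,"dz": 0,"ax": 0,"ay": 0,"az": 0},{"fingers": 0.39,"dx": -0.011,"dy": -0.042,"dz": 0,"ax": 0,"ay": 0,"az": 0},{"fingers": 0.39,"dx": -0.011,"dy": -0.042,"dz": 0,"ax": 0,"ay": 0,"az": 0},{"fingers": 0.39,"dx": -0.011,"dy": -0.042,"dz": 0,"ax": 0,"ay": 0,"az": 0},{"fingers": 0.39,"dx": -0.011,"dy": -0.042,"dz": 0,"ax": 0,"ay": 0,"az": 0},{"fingers": 0.39,"dx": -0.011,"dy": -0.042,"dz": 0,"ax": 0,"ay": 0,"az": 0},{"fingers": 0.39,"dx": -0.011,"dy": -0.042,"dz": 0,"ax": 0,"ay": 0,"az": 0},{"fingers": 0.39,"dx": -0.011,"dy": -0.042,"dz": 0,"ax": 0,"ay": 0,"az": 0},{"fingers": 0.39,"dx": -0.011,"dy": -0.042,"dz": 0,"ax": 0,"ay": 0,"az": 0}])

```text
time_s: 3.1
eef_pos: [0.4663, 0.1475, 0.2058]
orientation: [-0.081, 0.997, 0.0, 0.0]
wrist_force: [0.3, 1.1, -0.6]
finger_gap: 0.61
```

```bash
python3 st.py
```

```text
3.1 [0.4663 0.1475 0.2058] gap 0.6100240971444948 F [ 0.3   1.1  -0.62] M [ 0.06 -0.03  0.03] q [-0.65  0.12  0.23  2.02 -0.03  1.    1.33]
tool delta to z=.1: [ 0.0374 -0.2341  0.1057] y ang 99.23 tilt [ 5.e-04  4.e-04 -1.e+00]
```

Request:
servo_tool(deltas=[{"fingers": 0.39,"dx": 0.0047,"dy": -0.0293,"dz": 0,"ax": 0,"ay": 0,"az": 0},{"fingers": 0.39,"dx": 0.0047,"dy": -0.0293,"dz": 0,"ax": 0,"ay": 0,"az": 0},{"fingers": 0.39,"dx": 0.0047,"dy": -0.0293,"dz": 0,"ax": 0,"ay": 0,"az": 0},{"fingers": 0.39,"dx": 0.0047,"dy": -0.0293,"dz": 0,"ax": 0,"ay": 0,"az": 0},{"fingers": 0.39,"dx": 0.0047,"dy": -0.0293,"dz": 0,"ax": 0,"ay": 0,"az": 0},{"fingers": 0.39,"dx": 0.0047,"dy": -0.0293,"dz": 0,"ax": 0,"ay": 0,"az": 0},{"fingers": 0.39,"dx": 0.0047,"dy": -0.0293,"dz": 0,"ax": 0,"ay": 0,"az": 0},{"fingers": 0.39,"dx": 0.0047,"dy": -0.0293,"dz": 0,"ax": 0,"ay": 0,"az": 0},{"fingers": 0.39,"dx": 0,"dy": 0,"dz": 0.023,"ax": 0,"ay": 0,"az": 0},{"fingers": 0.39,"dx": 0,"dy": 0,"dz": 0.023,"ax": 0,"ay": 0,"az": 0},{"fingers": 0.39,"dx": 0,"dy": 0,"dz": 0.023,"ax": 0,"ay": 0,"az": 0},{"fingers": 0.39,"dx": 0,"dy": 0,"dz": 0.023,"ax": 0,"ay": 0,"az": 0},{"fingers": 0.39,"dx": 0,"dy": 0,"dz": 0.014,"ax": 0,"ay": 0,"az": 0},{"fingers": 0.39,"dx": 0,"dy": 0,"dz": 0,"ax": 0,"ay": 0,"az": 0}])

```text
time_s: 4.85
eef_pos: [0.4659, -0.0886, 0.099]
orientation: [-0.08, 0.997, -0.0, -0.001]
wrist_force: [-0.8, -0.7, 0.8]
finger_gap: 0.611
```

```bash
python3 st.py; python3 - <<'E'
from fit import *
for c,box in (("side",(120,140,280,270)),("top",(270,180,400,300))):
    im=arm.snapshot(c)[:,:,::-1];x0,y0,x1,y1=box
    z=cv2.resize(im[y0:y1,x0:x1],None,fx=4,fy=4,interpolation=cv2.INTER_CUBIC)
    cv2.imwrite(f"pics/{c}1.png",cv2.normalize(z,None,0,255,cv2.NORM_MINMAX))
E
```

```text
4.85 [ 0.4659 -0.0886  0.099 ] gap 0.6105882797047884 F [-0.77 -0.71  0.77] M [ 0.01 -0.02 -0.03] q [-0.32  0.25  0.43  2.17 -0.15  0.75  1.94]
tool delta to z=.1: [-0.001 -0.001 -0.001] y ang 99.23 tilt [-1.4e-03 -2.0e-04 -1.0e+00]
```

View pics/side1.png

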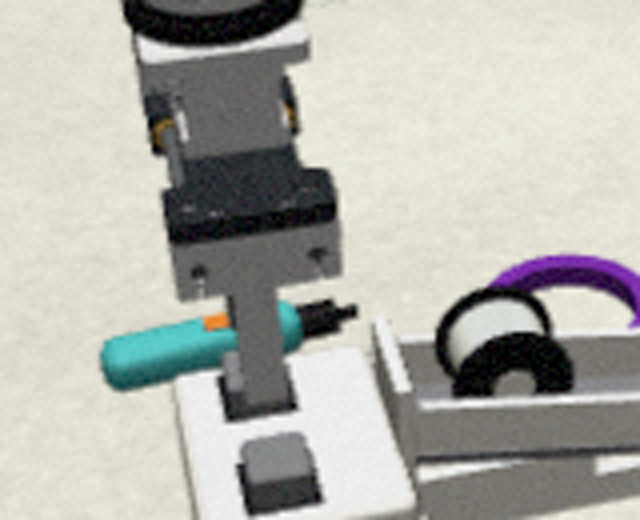

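View pics/top1.png

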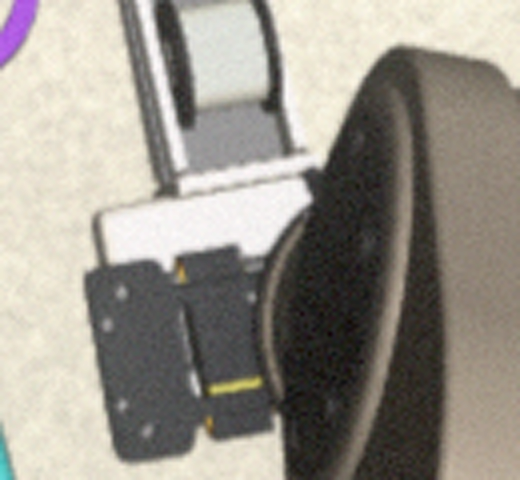

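The side view shows the near finger ending at about pixel (187,241), above the right key and 25 mm higher. The spool is untouched. I'll compare this with the projected position.

```bash
python3 - <<'E'
from fit import *
p=[.4659,-.0886,np.radians(9.23)]
for y in(.035,-.035): print(proj("side",D(p,(0,y,.099))),proj("side",D([.467,-.0895,.1615],(0,y,.074))),"half x", proj("side",D(p,(.008,y,.099))))
E
```

```text
[182.24459605 219.35026309] [184.04890844 229.90988757] half x [186.38714831 218.6713269 ]
[187.37558611 241.45708236] [189.23371353 252.3518182 ] half x [191.76821959 240.69488096]
```

The finger and key positions agree to about 2 mm, so I'll descend and press both keys.

Request:
servo_tool(deltas=[{"fingers": 0.39,"dx": -0.001,"dy": -0.001,"dz": 0.01,"ax": 0,"ay": 0,"az": 0},{"fingers": 0.39,"dx": 0,"dy": 0,"dz": 0.01,"ax": 0,"ay": 0,"az": 0},{"fingers": 0.39,"dx": 0,"dy": 0,"dz": 0.004,"ax": 0,"ay": 0,"az": 0},{"fingers": 0.39,"dx": 0,"dy": 0,"dz": 0.004,"ax": 0,"ay": 0,"az": 0},{"fingers": 0.39,"dx": 0,"dy": 0,"dz": 0.003,"ax": 0,"ay": 0,"az": 0},{"fingers": 0.39,"dx": 0,"dy": 0,"dz": 0,"ax": 0,"ay": 0,"az": 0}])

```text
time_s: 5.7
eef_pos: [0.4671, -0.0894, 0.0683]
orientation: [-0.08, 0.997, 0.0, -0.0]
wrist_force: [-4.0, 0.1, 6.0]
finger_gap: 0.609
```

```bash
python3 st.py
```

```text
5.7 [ 0.4671 -0.0894  0.0683] gap 0.6088186529078097 F [-4.03  0.05  5.99] M [ 0.1   0.87 -0.02] q [-0.29  0.31  0.41  2.18 -0.19  0.68  1.98]
tool delta to z=.1: [ 0.0002 -0.     -0.0317] y ang 99.23 tilt [-7.e-04  1.e-04 -1.e+00]
```

About 6 N with a balanced roll moment, which fits both keys being roughly half down. Pressing on.

Request:
servo_tool(deltas=[{"fingers": 0.39,"dx": 0,"dy": 0,"dz": 0.004,"ax": 0,"ay": 0,"az": 0},{"fingers": 0.39,"dx": 0,"dy": 0,"dz": 0.003,"ax": 0,"ay": 0,"az": 0},{"fingers": 0.39,"dx": 0,"dy": 0,"dz": 0.001,"ax": 0,"ay": 0,"az": 0},{"fingers": 0.39,"dx": 0,"dy": 0,"dz": 0,"ax": 0,"ay": 0,"az": 0}])

```text
time_s: 6.2
eef_pos: [0.4674, -0.0894, 0.0618]
orientation: [-0.08, 0.997, 0.001, 0.0]
wrist_force: [-14.1, 2.2, 44.9]
finger_gap: 0.611
```

```bash
python3 st.py;  python3 - <<'E'
from fit import *
for c,box in (("side",(150,190,340,300)),):
    im=arm.snapshot(c)[:,:,::-1];x0,y0,x1,y1=box
    z=cv2.resize(im[y0:y1,x0:x1],None,fx=4,fy=4,interpolation=cv2.INTER_CUBIC)
    cv2.imwrite(f"pics/{c}2.png",cv2.normalize(z,None,0,255,cv2.NORM_MINMAX))
E
```

```text
6.2 [ 0.4674 -0.0894  0.0618] gap 0.6111415602583821 F [-14.06   2.25  44.88] M [0.54 3.7  0.02] q [-0.29  0.32  0.4   2.19 -0.2   0.67  1.99]
tool delta to z=.1: [ 0.0004  0.     -0.0382] y ang 99.21 tilt [-1.0e-04  1.1e-03 -1.0e+00]
```

View pics/side2.png

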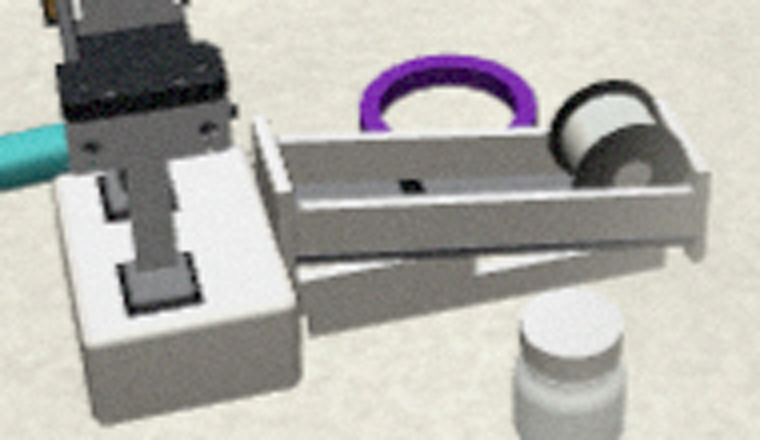

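Both keys are against their stops at TCP z = 62 mm, and the spool is already near the end stop at about zoomed pixel (620,140). I'll hold while it settles.

Request:
servo_tool(deltas=[{"fingers": 0.39,"dx": 0,"dy": 0,"dz": 0,"ax": 0,"ay": 0,"az": 0},{"fingers": 0.39,"dx": 0,"dy": 0,"dz": 0,"ax": 0,"ay": 0,"az": 0},{"fingers": 0.39,"dx": 0,"dy": 0,"dz": 0,"ax": 0,"ay": 0,"az": 0},{"fingers": 0.39,"dx": 0,"dy": 0,"dz": 0,"ax": 0,"ay": 0,"az": 0},{"fingers": 0.39,"dx": 0,"dy": 0,"dz": 0,"ax": 0,"ay": 0,"az": 0},{"fingers": 0.39,"dx": 0,"dy": 0,"dz": 0,"ax": 0,"ay": 0,"az": 0},{"fingers": 0.39,"dx": 0,"dy": 0,"dz": 0,"ax": 0,"ay": 0,"az": 0},{"fingers": 0.39,"dx": 0,"dy": 0,"dz": 0,"ax": 0,"ay": 0,"az": 0},{"fingers": 0.39,"dx": 0,"dy": 0,"dz": 0,"ax": 0,"ay": 0,"az": 0},{"fingers": 0.39,"dx": 0,"dy": 0,"dz": 0,"ax": 0,"ay": 0,"az": 0},{"fingers": 0.39,"dx": 0,"dy": 0,"dz": 0,"ax": 0,"ay": 0,"az": 0},{"fingers": 0.39,"dx": 0,"dy": 0,"dz": 0,"ax": 0,"ay": 0,"az": 0}])

```text
time_s: 7.75
eef_pos: [0.4674, -0.0894, 0.0618]
orientation: [-0.08, 0.997, 0.001, 0.0]
wrist_force: [-15.0, 2.6, 45.0]
finger_gap: 0.607
```

```bash
cat > sp.py <<'E'
from fit import *
P=[.467,-.0895,.1615]
for k in range(2):
    ims={}
    for c in("side","top"): ims[c]=arm.snapshot(c)
    r={}
    for c in("side","top"):
        l=arm.place_of(c,"spool")
        if l: r[c]=ray(c,l[0]["uv"]);print(c,l[0]["uv"],round(l[0]["score"],2),"expect",proj(c,D(P,(.238,0,.055))).round(1))
    if len(r)==2:
        q,g=tri(r["side"],r["top"]);a=q[:2]-P[:2];cs,s=np.cos(P[2]),np.sin(P[2]);print("disp frame",cs*a[0]+s*a[1],-s*a[0]+cs*a[1],q[2],"gap",g)
import sys
x0,y0,x1,y1=150,190,340,300
z=cv2.resize(ims["side"][y0:y1,x0:x1,::-1],None,fx=4,fy=4,interpolation=cv2.INTER_CUBIC)
cv2.imwrite(f"pics/side{sys.argv[1]}.png",cv2.normalize(z,None,0,255,cv2.NORM_MINMAX))
cv2.imwrite(f"pics/top{sys.argv[1]}.png",ims["top"][:,:,::-1])
E
python3 st.py; python3 sp.py 3
```

```text
7.75 [ 0.4674 -0.0894  0.0618] gap 0.6071680898915635 F [-15.01   2.56  45.02] M [0.44 3.72 0.03] q [-0.29  0.32  0.4   2.19 -0.2   0.67  1.99]
tool delta to z=.1: [ 0.0004  0.     -0.0382] y ang 99.21 tilt [ 1.0e-04  1.1e-03 -1.0e+00]
side [304.9, 224.5] 0.8 expect [305.2 227.8]
top [311.7, 132.8] 0.85 expect [311.2 132.2]
disp frame 0.23602949067988446 0.00044957318795473683 0.06283196536764218 gap 0.002467557631134644
side [305.0, 223.7] 0.56 expect [305.2 227.8]
top [309.6, 128.7] 0.72 expect [311.2 132.2]
disp frame 0.24084123443300492 0.003500608250940465 0.06290809092517763 gap 0.004508016695312031
```

View pics/side3.png

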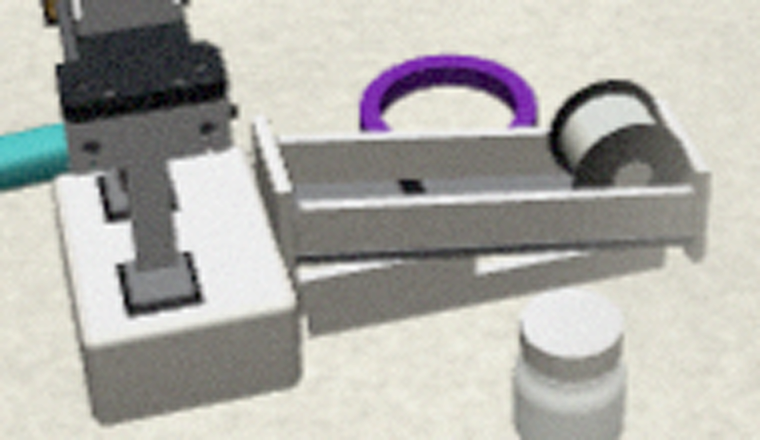

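The picture is the same as 1.5 s earlier, so the spool is at rest at the foot (x about 238, y about 2 mm) with both keys held down. Releasing straight up.

Request:
servo_tool(deltas=[{"fingers": 0.39,"dx": 0,"dy": 0,"dz": -0.004,"ax": 0,"ay": 0,"az": 0},{"fingers": 0.39,"dx": 0,"dy": 0,"dz": -0.004,"ax": 0,"ay": 0,"az": 0},{"fingers": 0.39,"dx": 0,"dy": 0,"dz": -0.006,"ax": 0,"ay": 0,"az": 0},{"fingers": 0.39,"dx": 0,"dy": 0,"dz": -0.01,"ax": 0,"ay": 0,"az": 0},{"fingers": 0.39,"dx": 0,"dy": 0,"dz": -0.02,"ax": 0,"ay": 0,"az": 0},{"fingers": 0.39,"dx": 0,"dy": 0,"dz": -0.03,"ax": 0,"ay": 0,"az": 0},{"fingers": 0.39,"dx": 0,"dy": 0,"dz": -0.03,"ax": 0,"ay": 0,"az": 0},{"fingers": 0.39,"dx": 0,"dy": 0,"dz": -0.03,"ax": 0,"ay": 0,"az": 0},{"fingers": 0.39,"dx": 0,"dy": 0,"dz": 0,"ax": 0,"ay": 0,"az": 0},{"fingers": 0.39,"dx": 0,"dy": 0,"dz": 0,"ax": 0,"ay": 0,"az": 0}])

```text
time_s: 9.4
eef_pos: [0.4673, -0.0893, 0.1943]
orientation: [-0.081, 0.997, 0.0, 0.0]
wrist_force: [-0.4, -0.7, -0.0]
finger_gap: 0.608
```

```bash
python3 st.py; python3 sp.py 4
```

```text
9.4 [ 0.4673 -0.0893  0.1943] gap 0.6079119816343824 F [-0.39 -0.73 -0.03] M [ 0.   -0.03 -0.01] q [-0.37  0.11  0.46  2.07 -0.06  0.97  1.85]
tool delta to z=.1: [ 0.0003 -0.0001  0.0943] y ang 99.24 tilt [-0.e+00  1.e-04 -1.e+00]
side [302.8, 226.3] 0.81 expect [305.2 227.8]
top [308.8, 131.4] 0.91 expect [311.2 132.2]
disp frame 0.23732203084185238 0.004896635574396381 0.056207759183465045 gap 0.005339411478333221
top [311.5, 132.5] 0.64 expect [311.2 132.2]
```

View pics/side4.png

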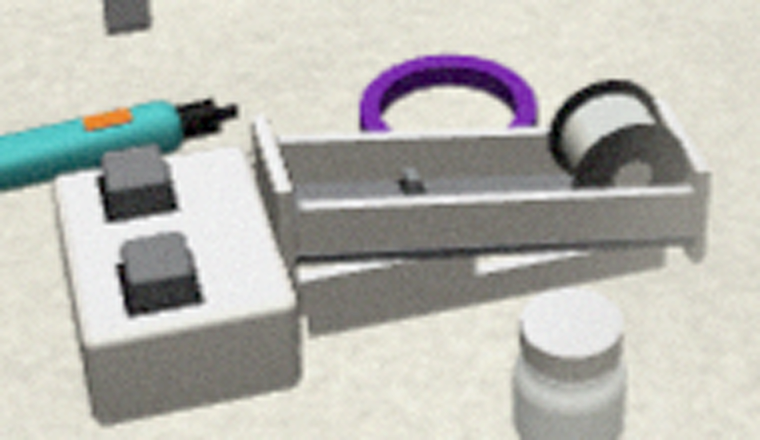

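View pics/top4.png

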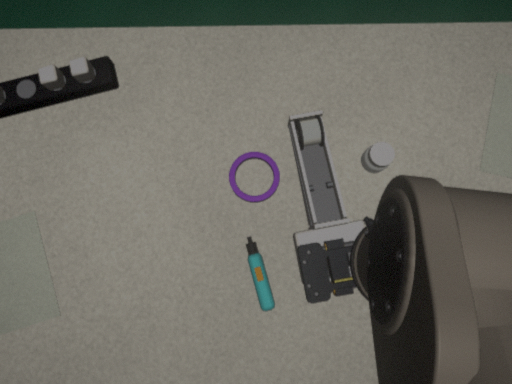

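Both keys are back at their starting pixels, a pin is visible up in the chute, the spool is at the end stop near (311,132) in the top view, and the pen, coil and jar haven't moved. The arm hides the eraser from above, so I'll check it in the side view and then hand in.

```bash
python3 - <<'E'
from fit import *
im=arm.snapshot("side")[:,:,::-1];a=cv2.imread("pics/side0.png")
d=lambda i:np.argwhere(cv2.cvtColor(np.ascontiguousarray(i[295:335,170:225]),6)<45).mean(0)[::-1]+[170,295]
print(d(a),d(im)); print(np.abs(im.astype(int)-a)[195:335,140:340].max())
print(arm.close_job())
E
```

```text
[195.04963235 313.76286765] [195.03683241 313.73848987]
128
the job is handed in; nothing more can be done
None
```

I pressed both keys together to their stops and the spool rolled to the foot of the chute. I then lifted straight up and handed in the job at about 10 s; it reported no verdict.

- **Press:** The fingers pushed with about 45 N on the pair, with the tool at 62 mm. I held both keys down for about 1.5 s after the spool was already lying against the end stop, and the picture didn't change in that time.
- **Spool at the end:** It is at about x = 237 mm, y = 0 to 5 mm and z = 56 mm in the dispenser's frame. Earlier estimates, made while the keys were still down, gave x = 236 to 241 mm and z = 63 mm. All are within the limits, and the pictures agree. In the last look, the network missed the spool once in the side view.
- **Keys and robot:** Both keys look fully up in the side picture and a pin is standing again. The tool is 120 mm above the keys with no force on the wrist.
- **Bystanders:** The eraser shifted less than 0.1 pixel in the side view. By eye, the pen, coil and jar are where they started.

Three checks disagreed along the way:
- **Dispenser angle:** The networks' points gave 11.9°, while the clicked corners gave 9.2°. I used 9.3° because the corners matched the picture better.
- **Key height:** My two-view measurement put the key tops about 4 mm below the stated 74 mm. The stop was felt at the stated 62 mm.
- **Sideways force:** The press also showed about 15 N along world x, which I did not explain.

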